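# Seat the drill template and snap the toggle clamp shut

### The arm

A 6-joint arm with a two-finger parallel gripper is mounted at the origin on a cart in front of the work surface, level with it; the furniture and walls round the work are solid. World frame = base frame: x ahead of the robot, y to its left, z up, the work surface at z = 0. Lengths are in m, angles in rad, forces in N, time in s.
With the tool pointing down it reaches from about 0.25 to 0.725 m from the base axis. Payload 4 kg.
Tool frame: the origin (TCP) lies on the centre line of the jaws, within the pads' length; the fingertips stand 22 mm ahead of it and the grasp point (between the pads) lies 3 mm ahead of it; z points along the fingers, y is the line along which they close (so a half turn about z gives the same grasp; the last joint's range is limited). The gripper opens to 85 mm and grips with 20 to 120 N. Pads are 22 mm wide; open, the fingers measure 114 mm over their backs; the gripper's body (76 mm by 85 mm) begins 54 mm behind the grasp point. The pads swing forward as they close: fully open they stand 13 mm farther back than shut.
Start: joints at [-1.237, 0.241, 0.005, 1.335, 0, 1.571], TCP at [0.164, -0.472, 0.216] pointing down, gripper open.
Joint ranges: [-2.72, 2.72], [-1.05, 1.87], [-1.09, 1.28], [-1.99, 2.15], [-1.42, 1.44], [-3.14, 3.14]. Speed limits (rad/s): [2.79, 2.79, 3.14, 3.14, 3.14, 3.14].

### API

Orientations are given as a unit quaternion [x, y, z, w].
In Python, from workcell import bot gives the robot as it stands.
- The arm moves only by the shell command python3 -m inch 'ROWS'. ROWS is JSON, one flat list of numbers, 7 for each row, row after row: the shift along the world's x, y, z in mm, then the turn, a rotation vector about the world's x, y, z in rad, then the opening in per cent of the stroke, from 0 (shut) to 100 (fully open). A call has 1 to 8 rows; each row is the pose to reach, as a shift and turn from the pose commanded when the call began; what a row does not reach only later rows make up. A row lasts 1/12 s, in which the tool goes at most 41.7 mm and 7.16 degrees, less where a joint would pass 70% of its speed; a pose out of reach is approached as far as the arm can. A call with a gripper value outside its range is refused whole. The fingers move at their own pace and stop on an object; the grip force is fixed at half the most. Time passes only in rows, so rows that repeat a pose let the fingers close. It gives the time, the measured TCP pose, the force, the opening and the grip force at its end, in the units of the state.
- bot.get_obs(): the state, without advancing time (a new reading comes with each control period).
- bot.camera(name): name is "scene" or "top" or "wrist"; returns the picture (384x512x3 uint8, blue, green, red); there is no depth.
- bot.camera_info(name): a dict with "intrinsics" (3x3 intrinsics, pixels), "camera_from_world" (4x4, takes a point from world to camera coordinates); the wrist camera has in their place "hand_eye" (4x4, takes a point from camera to tool coordinates, whose origin is the TCP and whose axes are the flange's). Camera axes: x right, y down, z forward; pixel columns grow to the right and rows downward; lengths in m; the calibration is good to about 2 mm. A picture is of the moment at which its call begins: read the wrist's pose just before it. camera_info takes no time and is no camera call.
- bot.job_done(): hands the job in; it is judged then, once.
Trained networks look in the newest picture that a camera, given by its name, has taken for a name from the list of things; names that differ only in an ending like _2 or _b are one class to them, and where a whole thing is asked for, a point or a joint stands for the part that bears it (a point fixed in the world has none). Each returns a list of dicts, best first, with "confidence" (0 to 1); they miss things now and then, are a little off and sometimes report something else, mostly with a low value. They report only what shows in the picture. A call takes as long as a camera call. They do not tell look-alikes from the thing itself.
- bot.silhouettes(camera, target): "mask" (384x512 bool, what is visible of it) and "uv" ([column, row] in pixels, amid what is visible of it).
- bot.spot_point(camera, target): "uv" ([column, row] in pixels: a listed point, or the origin of a listed thing).
The state is a dict: "clock": time; "joint_pos": joint angles; "joint_vel": joint speeds; "tau": joint torques, N m; "eef_pos": TCP position; "tool_rot": TCP orientation; "ft_force": force on the tool from outside, world axes, zero at the start; "ft_torque": the same for the moment, N m; "grip_width": finger opening in m; "grasp_force": force on a finger pad.
Only numpy, scipy, OpenCV 4.12 (cv2) and the standard library are available. Lean on these libraries where they do the work, as an engineer would, in place of code of your own. Each camera call takes 0.05 s, during which the arm holds its last target. There are 200 camera calls.

### The job

Get the drilling fixture ready: with the fingertips push the small steel drill template (its upright black knob is there to push on) along the top of the wooden block until two of its edges lie flush against both raised wooden stops, the long strip at the back and the strip at the left end. Then push the fixture's red lever up and over until it snaps past its dead point and stays locked, with the clamp pad pressing on the seated template. Only push: never lift or tip the template, and leave the sanding block, offcut, tape measure and spanner where they are.

Things in the scene. Friction and masses are not known exactly. Their poses are not given: they have to be found in the camera images.
- clamp_fixture: Drilling fixture fixed to the bench: plywood base 120 (x) x 200 (y) x 18 mm with a toggle clamp near its right end. Origin: centre of the base's underside; x points to the back stop, away from the robot, y to the left end stop, z up. The template lies on its fixed wooden block: x -17 to 33, y -2 to 74 mm, top at z 40 mm.
- template: Loose drill template: steel plate 66 (x) x 70 (y) x 6 mm, about 0.25 kg, two flat drill bushes, upright black knob at x 14, y 15 mm. Origin: centre of its underside; axes nearly the fixture's. It starts short of both stops, a little turned. Seated, its +x edge is on the back stop, its +y edge on the end stop, its origin at x 7, y 42, z 40 mm of the fixture.
- template_knob (a point): Top centre of the template's black knob, 40 mm above the plate's underside; the knob is a round post of 12 mm diameter reaching 34 mm down to the plate.
- stop_corner (a point): Inner corner of the two stops at the height of the block's top: x 40, y 77, z 40 mm of the fixture. Back stop: strip with inner face at fixture x = 40 mm, from y -50 to 70 mm. End stop: strip with inner face at y = 77 mm, from x -50 to 50 mm. Both stand up to z 48 mm, 8 mm above the block and 2 mm above the template's plate.
- lever_pivot (a point): Centre of the hinge pin of the clamp, 53 mm above the bench; the lever swings in the fixture's y-z plane about the fixture's x axis.
- lever_tip (a point): Centre of the free end of the red lever, 143 mm from the pivot. The grip is its outer 95 mm, 14 mm wide (along fixture x), about 15 mm thick. Open, it leans to the right (fixture -y) about 47 degrees from upright, its end about 150 mm above the bench; locked, it stands about 13 degrees from upright, its end about 190 mm up.
- clamp_pad (a point): Centre of the underside of the round clamp pad (16 mm diameter) on the clamp arm, which is one rigid piece with the lever (fixture x -22 to -8 mm). Open, the arm slants up over the block's front right part as far as fixture y = 25 mm, at most 110 mm above the bench. Locked, the pad is at about x -15, y 20 mm of the fixture, on the template's front right corner.
- clamp_fixture_arm (a joint): Clamp lever angle, rad: 0.60 open against its stop (start), dead point at about 0.30. A spring drives it away from the dead point both ways: above 0.30 it falls back open, below 0.30 it snaps shut by itself. At its end that takes about 4 N square to the lever, up to 20 N pushed level. Locked on the template it reads about 0.08 (0 with nothing under the pad).
- sanding_block: Bystander: sanding block 110 x 58 x 30 mm lying in front of the fixture; origin at the centre of its underside.
- offcut: Bystander: pine offcut 42 x 80 x 36 mm to the right of the fixture; origin at the centre of its underside.
- tape_measure: Bystander: orange tape measure 32 x 93 x 64 mm to the left of the fixture; origin at the centre of its underside.
- spanner: Bystander: small combination spanner 129 x 31 x 8 mm lying at the right of the bench; origin at the centre of its underside.
Things that resemble listed ones, but are neither listed nor needed, are in the scene too. Leave any purple or yellow look-alike of the template alone.

How it is judged:
By the outcome, as a careful person would: the job done as asked, in the order asked, and still so for the second after the job is handed in, with the robot touching nothing.
It also fails if it takes over 72 s, if anything falls off the work surface, if the arm or the gripper's body presses on something with over 40 N, if the wrist force passes 120 N, or if a joint passes its speed limit or range.

## Working session

There is one attempt and no reset: what is moved stays moved. The work goes in short steps, Python scripts to look and compute and a shell command to move; the robot and the scene stay as the last step left them, time stands still between calls to the robot, and variables do not carry over. Pictures are saved under pics/ and viewed, at most 10 in all, crops included, and the job is handed in when it is done.

```bash
mkdir -p pics; cat > h.py <<'E'
import numpy as np, cv2
from workcell import bot
def ray(cam,uv):
    i=bot.camera_info(cam);K=np.array(i["intrinsics"]);T=np.linalg.inv(np.array(i["camera_from_world"]))
    d=T[:3,:3]@np.linalg.inv(K)@np.array([uv[0],uv[1],1.]);return T[:3,3],d
def atz(cam,uv,z):
    o,d=ray(cam,uv);return o+d*(z-o[2])/d[2]
def proj(cam,p):
    i=bot.camera_info(cam);T=np.array(i["camera_from_world"]);c=T[:3,:3]@np.array(p)+T[:3,3];q=np.array(i["intrinsics"])@c;return q[:2]/q[2]
def tri(u1,u2,c1="top",c2="scene"):
    o1,d1=ray(c1,u1);o2,d2=ray(c2,u2);s=np.linalg.lstsq(np.c_[d1,-d2],o2-o1,rcond=None)[0]
    a=o1+d1*s[0];b=o2+d2*s[1];return (a+b)/2,np.linalg.norm(a-b)
E
python3 - <<'E'
from h import *
np.set_printoptions(precision=4,suppress=True)
a=bot.camera("top");b=bot.camera("scene")
cv2.imwrite("pics/top.png",cv2.resize(a,(800,600)));cv2.imwrite("pics/scene.png",cv2.resize(b,(800,600)))
Z=dict(template_knob=.08,stop_corner=.04,lever_pivot=.053,lever_tip=.15,template=.04,clamp_fixture=0,clamp_pad=.1)
for n,z in Z.items():
    r={}
    for c in("top","scene"):
        for k in bot.spot_point(c,n)[:3]:
            r.setdefault(c,k["uv"]); print(n,c,np.array(k["uv"]),round(k["confidence"],2),atz(c,k["uv"],z))
    if len(r)==2: print("  tri",*tri(r["top"],r["scene"]))
E
```

```text
template_knob top [193.1 184.8] 0.82 [0.4847 0.1979 0.08  ]
template_knob top [194.7 192.6] 0.74 [0.4589 0.1919 0.08  ]
template_knob top [127.2 157. ] 0.64 [0.5767 0.4198 0.08  ]
template_knob scene [118.  260.6] 0.83 [0.5281 0.4548 0.08  ]
template_knob scene [204.7 232.6] 0.74 [0.4781 0.2029 0.08  ]
template_knob scene [258.2 201.3] 0.68 [ 0.5068 -0.029   0.08  ]
  tri [ 0.5525  0.3264 -0.0069] 0.24432616853878214
stop_corner top [187.9 178.1] 0.81 [0.5134 0.2236 0.04  ]
stop_corner scene [194.9 243. ] 0.66 [0.5011 0.2277 0.04  ]
  tri [0.5134 0.2236 0.0312] 0.004496767901266033
lever_pivot top [224.  192.7] 0.81 [0.4625 0.0987 0.053 ]
lever_pivot scene [239.7 232.1] 0.79 [0.4404 0.1012 0.053 ]
  tri [0.4597 0.0951 0.0404] 0.01274306124596764
lever_tip top [256.8 191.3] 0.68 [ 0.4553 -0.0112  0.15  ]
lever_tip top [193.4 225.5] 0.2 [0.3497 0.1805 0.15  ]
lever_tip scene [214.3 245.5] 0.56 [0.3302 0.2631 0.15  ]
lever_tip scene [205.1 232.1] 0.39 [0.3954 0.2487 0.15  ]
  tri [ 0.5286  0.0535 -0.0751] 0.15512277468465296
template top [276.  162.2] 0.78 [ 0.5698 -0.0757  0.04  ]
template top [132.4 158.3] 0.7 [0.5813 0.4166 0.04  ]
template scene [216.5 241.4] 0.76 [0.4639 0.1734 0.04  ]
template scene [121.4 271.3] 0.61 [0.5282 0.4529 0.04  ]
template scene [290.3 221.6] 0.59 [ 0.3912 -0.0679  0.04  ]
  tri [ 0.6573 -0.0283 -0.1748] 0.14287622926804777
clamp_fixture scene [220.7 246.1] 0.62 [0.4799 0.1498 0.    ]
clamp_pad top [201.6 192.3] 0.64 [0.4576 0.1662 0.1   ]
clamp_pad scene [219.5 230.1] 0.73 [0.4356 0.1769 0.1   ]
  tri [0.4576 0.1665 0.0834] 0.005994182534550682
```

View pics/top.png

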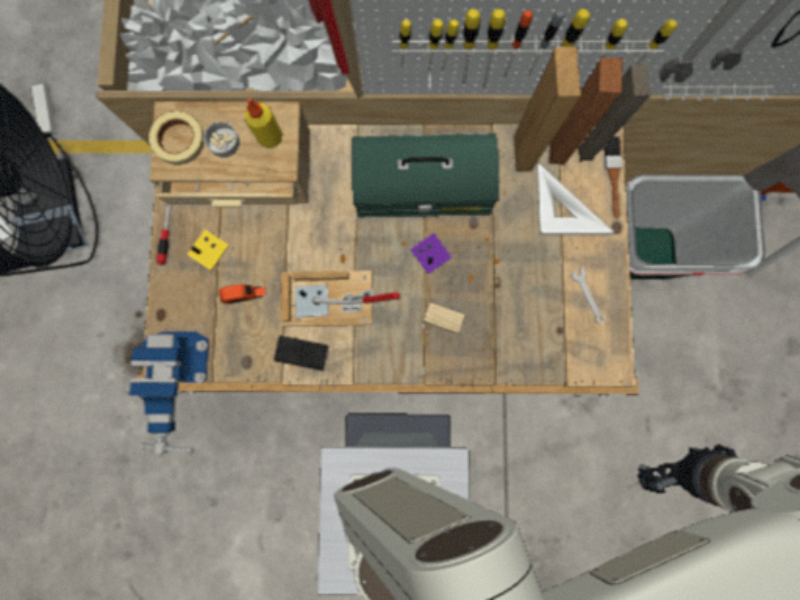

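View pics/scene.png

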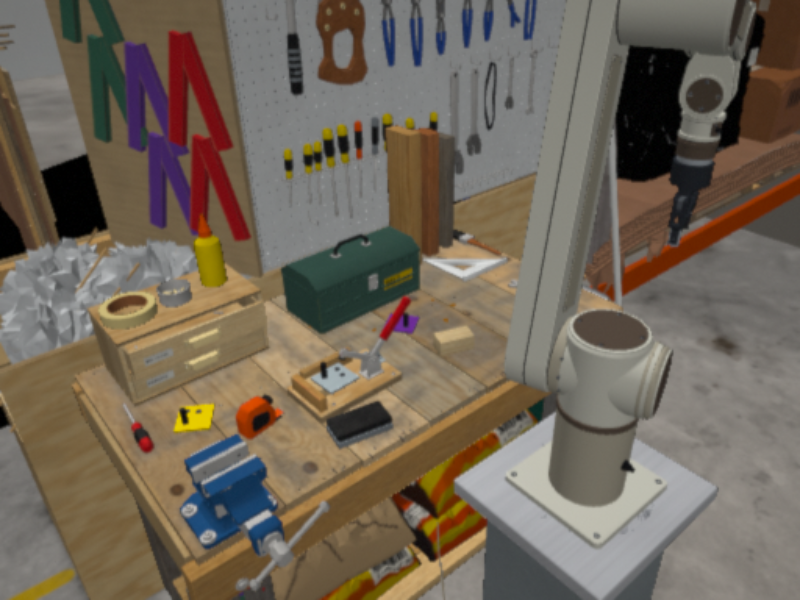

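Top view (800×600 pixels): the steel template with its knob is in the fixture at about (312,296). The purple look-alike is at (431,253) and the yellow one at (207,249). The steel one lies on the wooden block between the stops, so it's the one meant. The red lever runs from (360,299) to (398,296). I'll confirm with an enlarged wrist crop.

```bash
python3 - <<'E'
from h import *
np.set_printoptions(precision=3,suppress=True)
from scipy.spatial.transform import Rotation as R
o=bot.get_obs();print(o["clock"],o["eef_pos"],R.from_quat(o["tool_rot"]).as_matrix(),o["grip_width"])
i=bot.camera_info("wrist");print(i["hand_eye"],i["intrinsics"])
E
python3 -m inch '[0,0,60,0,0,0.12,0, 20,40,100,0,0,0.24,0, 50,80,110,0,0,0.36,0, 80,120,110,0,0,0.48,0, 110,160,110,0,0,0.6,0, 140,200,110,0,0,0.72,0, 160,240,110,0,0,0.84,0, 180,280,110,0,0,0.96,0]'
```

```text
0.8 [ 0.164 -0.472  0.216] [[ 0.945  0.328  0.   ]
 [ 0.328 -0.945 -0.   ]
 [ 0.     0.    -1.   ]] 0.08539886253477984
[[-0.    -0.946 -0.324  0.084]
 [ 1.    -0.001  0.001 -0.001]
 [-0.001 -0.324  0.946 -0.157]
 [ 0.     0.     0.     1.   ]] [[269.04    0.    256.932]
 [  0.    269.04  195.947]
 [  0.      0.      1.   ]]
clock: 1.47
eef_pos: [0.3131, -0.2461, 0.3255]
tool_rot: [0.796, 0.605, 0.0, 0.001]
ft_force: [1.0, -0.2, 1.2]
grip_width: -0.0001
grasp_force: 0.0
```

```bash
python3 -m inch '[10,40,0,0,0,0.1,0, 20,80,0,0,0,0.2,0, 30,120,0,0,0,0.27,0, 40,160,0,0,0,0.27,0, 50,200,0,0,0,0.27,0, 56,240,0,0,0,0.27,0, 56,280,0,0,0,0.27,0, 56,320,0,0,0,0.27,0]' && python3 -m inch '[0,40,-30,0,0,0,0, 0,70,-60,0,0,0,0, 0,70,-86,0,0,0,0, 0,70,-86,0,0,0,0, 0,70,-86,0,0,0,0, 0,70,-86,0,0,0,0]'
cat >> h.py <<'E'
from scipy.spatial.transform import Rotation as R
def wcam():
    o=bot.get_obs();T=np.eye(4);T[:3,:3]=R.from_quat(o["tool_rot"]).as_matrix();T[:3,3]=o["eef_pos"]
    i=bot.camera_info("wrist");return T@np.array(i["hand_eye"]),np.array(i["intrinsics"])
def watz(WK,uv,z):
    W,K=WK;d=W[:3,:3]@np.linalg.inv(K)@np.array([uv[0],uv[1],1.]);return W[:3,3]+d*(z-W[2,3])/d[2]
def wproj(WK,p):
    W,K=WK;T=np.linalg.inv(W);c=T[:3,:3]@np.array(p)+T[:3,3];q=K@c;return q[:2]/q[2]
E
python3 - <<'E'
from h import *
np.set_printoptions(precision=4,suppress=True)
W=wcam();a=bot.camera("wrist");print(bot.get_obs()["eef_pos"],W[0][:3,3])
cv2.imwrite("pics/w1.png",cv2.resize(a,(800,600),interpolation=cv2.INTER_CUBIC));np.savez("w1.npz",a=a,W=W[0],K=W[1])
Z=dict(template_knob=.08,stop_corner=.04,lever_pivot=.053,lever_tip=.15,template=.04,clamp_fixture=0,clamp_pad=.1)
for n,z in Z.items():
    for k in bot.spot_point("wrist",n)[:3]: print(n,np.array(k["uv"]),round(k["confidence"],2),watz(W,k["uv"],z))
E
```

```text
clock: 2.13
eef_pos: [0.3679, 0.0744, 0.3253]
tool_rot: [0.71, 0.705, 0.0, 0.0]
ft_force: [1.0, -0.0, 1.3]
grip_width: -0.0001
grasp_force: 0.0
clock: 2.63
eef_pos: [0.369, 0.1422, 0.2407]
tool_rot: [0.71, 0.704, 0.001, 0.001]
ft_force: [0.8, 0.1, 0.6]
grip_width: -0.0002
grasp_force: 0.0
[0.3696 0.1422 0.2413] [0.3692 0.2268 0.3973]
template_knob [334.4 155.2] 0.74 [0.4617 0.168  0.08  ]
template_knob [369.6 299.1] 0.71 [ 0.5303 -0.0407  0.08  ]
template_knob [350.8 131.7] 0.64 [0.4783 0.1951 0.08  ]
stop_corner [371.8 100.7] 0.56 [0.5144 0.2289 0.04  ]
lever_pivot [324.5 205.1] 0.91 [0.4619 0.0943 0.053 ]
lever_pivot [347.7  12. ] 0.61 [0.4706 0.3209 0.053 ]
template [374.3 285.7] 0.79 [ 0.5547 -0.0485  0.04  ]
template [329.9 140. ] 0.69 [0.4657 0.1807 0.04  ]
clamp_fixture [345.8  12.2] 0.65 [0.4839 0.3351 0.    ]
clamp_fixture [328.6 155.9] 0.59 [0.4765 0.1522 0.    ]
clamp_pad [335.3 157. ] 0.78 [0.4571 0.1697 0.1   ]
```

View pics/w1.png

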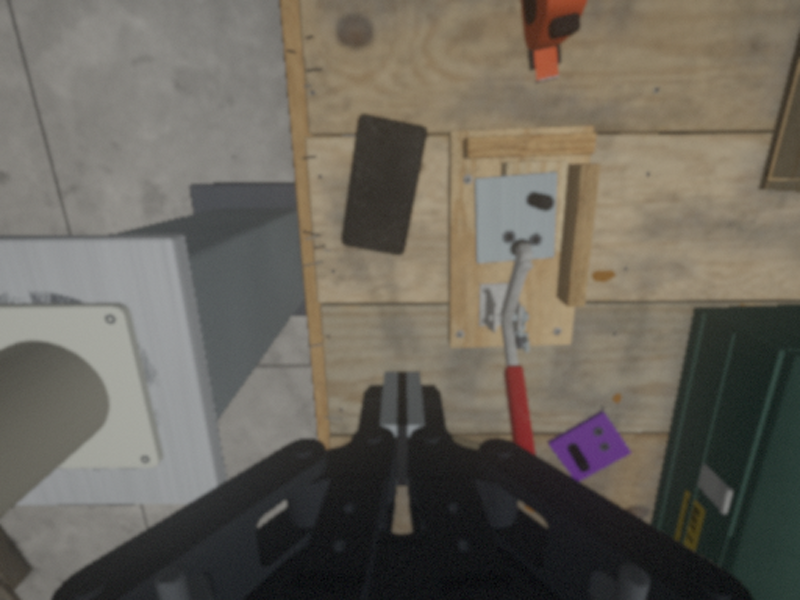

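The wrist view shows the steel template on the block at (515,217) with its knob at (540,201), against the stops at (530,142) and (583,235). The purple one at (590,445) is a look-alike lying on the bench. The steel one is the right one. I'll enlarge a crop for exact corners.

```bash
python3 - <<'E'
from h import *
a=np.load("w1.npz")["a"]
cv2.imwrite("pics/w1c.png",cv2.resize(a[75:225,280:390],None,fx=4,fy=4,interpolation=cv2.INTER_CUBIC))
E
```

```text
(no output)
```

View pics/w1c.png

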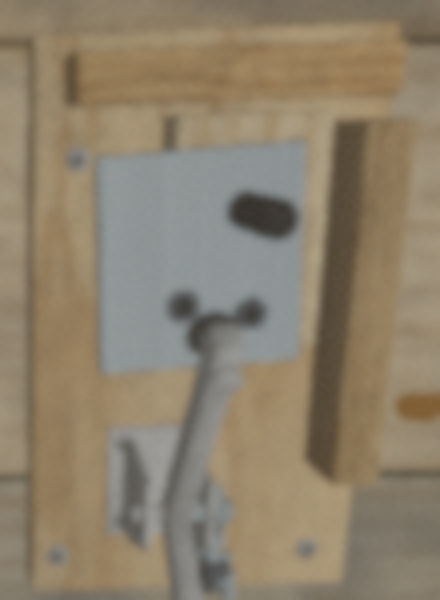

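The crop shows the plate corners at (97,158), (306,141), (298,358) and (103,373). The knob top is at (278,217), and both stops have gaps to the plate.

```bash
python3 - <<'E'
from h import *
np.set_printoptions(precision=4,suppress=True)
d=np.load("w1.npz");W=(d["W"],d["K"])
f=lambda c,r,z:watz(W,(280+c/4,75+r/4),z)
P={}
for n,c,r,z in [("baseFL",34,38,.018),("baseFR",36,588,.018),("baseBR",345,580,.018),("endA",78,106,.048),("endB",400,95,.048),("backA",367,122,.048),("backB",335,480,.048),("tFL",97,158,.046),("tBL",306,141,.046),("tBR",298,358,.046),("tFR",103,373,.046),("knobtop",278,217,.08),("knobbase",250,208,.046)]:
    P[n]=f(c,r,z);print(n,P[n])
def ang(a,b):v=P[b]-P[a];return np.degrees(np.arctan2(v[1],v[0])),np.linalg.norm(v)
for a,b in [("baseFR","baseBR"),("baseFR","baseFL"),("endA","endB"),("backB","backA"),("tFL","tBL"),("tFR","tBR"),("tFR","tFL"),("tBR","tBL")]:print(a,b,*ang(a,b))
print("tcentre",sum(P[k] for k in("tFL","tBL","tBR","tFR"))/4)
E
```

```text
baseFL [0.4118 0.2499 0.018 ]
baseFR [0.4186 0.0534 0.018 ]
baseBR [0.5375 0.0557 0.018 ]
endA [0.4225 0.2286 0.048 ]
endB [0.5209 0.231  0.048 ]
backA [0.5118 0.2233 0.048 ]
backB [0.5161 0.1067 0.048 ]
tFL [0.4295 0.2132 0.046 ]
tBL [0.4944 0.2178 0.046 ]
tBR [0.4994 0.149  0.046 ]
tFR [0.4349 0.1445 0.046 ]
knobtop [0.4765 0.1979 0.08  ]
knobbase [0.4788 0.1976 0.046 ]
baseFR baseBR 1.0870323530635218 0.11895845443488876
baseFR baseFL 91.95690979647148 0.19654635407679688
endA endB 1.397021941307995 0.09839367120638974
backB backA 92.09319839514525 0.11661448990492965
tFL tBL 4.012650942561363 0.06504950481352963
tFR tBR 4.01503364976723 0.0647308477673662
tFR tFL 94.48238199058167 0.06895627189594665
tBR tBL 94.2176184968461 0.06895170383152013
tcentre [0.4645 0.1811 0.046 ]
```

```bash
python3 -m inch '[25,20,0,0,-0.05,0.02,0, 50,40,0,0,-0.1,0.037,0, 73,58,-10,0,-0.12,0.037,0, 73,58,-50,0,-0.12,0.037,0, 73,58,-90,0,-0.12,0.037,0, 73,58,-130,0,-0.12,0.037,0, 73,58,-150,0,-0.12,0.037,0, 73,58,-160,0,-0.12,0.037,0]' && python3 -m inch '[0,0,-4,0,0,0,0, 0,0,-8,0,0,0,0, 0,0,-8,0,0,0,0, 4,0,-8,0,0,0,0, 8,0,-8,0,0,0,0,8,0,-8,0,0,0,0]'
python3 - <<'E'
from h import *
W=wcam();a=bot.camera("wrist");print(bot.get_obs()["eef_pos"])
cv2.imwrite("pics/w2.png",cv2.resize(a,(800,600),interpolation=cv2.INTER_CUBIC))
E
```

```text
clock: 3.7
eef_pos: [0.4383, 0.1989, 0.0751]
tool_rot: [0.695, 0.717, 0.039, 0.041]
ft_force: [-0.3, -0.4, -0.2]
grip_width: 0.0
grasp_force: 0.0
clock: 4.2
eef_pos: [0.4512, 0.201, 0.0724]
tool_rot: [0.695, 0.716, 0.044, 0.043]
ft_force: [0.3, 0.4, -0.7]
grip_width: -0.0003
grasp_force: 0.0
[0.45053988 0.20083629 0.07212819]
```

View pics/w2.png

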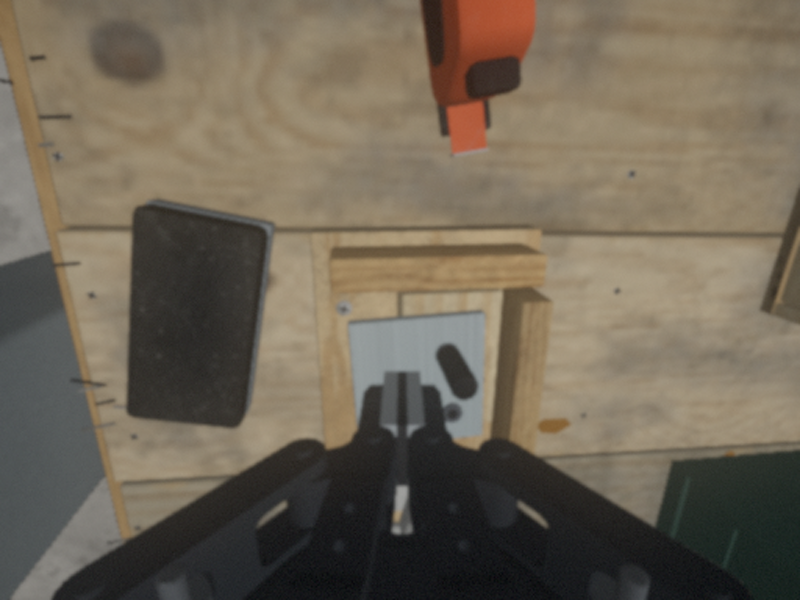

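The fingertips end at (402,372). The knob is to their right, base (447,350) and top (465,390), with no contact yet. I'll check the y alignment.

```bash
python3 - <<'E'
from h import *
np.set_printoptions(precision=4,suppress=True)
W=wcam()
for u,v,z in [(383,373,.05),(420,373,.05),(447,352,.046),(465,388,.08),(350,322,.046),(484,312,.046),(400,290,.048),(500,292,.048)]:print(watz(W,(u*.64,v*.64),z))
for p in [(.4776,.1976,.046),(.4776,.1976,.08)]:print(wproj(W,p)/.64)
t=wcam()[0]; o=bot.get_obs();M=R.from_quat(o["tool_rot"]).as_matrix();print(M)
for x in(-11,0,11): print(wproj(W,o["eef_pos"]+M@np.array([x,0,22])/1e3)/.64)
E
```

```text
[0.4447 0.1906 0.05  ]
[0.4625 0.19   0.05  ]
[0.4761 0.1988 0.046 ]
[0.4758 0.1985 0.08  ]
[0.4295 0.2152 0.046 ]
[0.4927 0.2191 0.046 ]
[0.4519 0.2309 0.048 ]
[0.4987 0.2296 0.048 ]
[449.9412 354.0706]
[469.0889 389.6804]
[[-0.0296  0.9921  0.1219]
 [ 0.9996  0.0294  0.0032]
 [-0.0004  0.122  -0.9925]]
[401.5496 374.0004]
[401.5449 352.9788]
[401.54   331.1765]
```

```bash
python3 - <<'E'
from h import *
a=bot.camera("scene")
o=bot.get_obs();M=R.from_quat(o["tool_rot"]).as_matrix()
for q in [(0,0,0),(0,0,22),(11,0,22),(-11,0,22)]:print(q,(proj("scene",o["eef_pos"]+M@np.array(q)/1e3)-[150,170])*6)
print((proj("scene",(.4776,.1976,.08))-[150,170])*6)
cv2.imwrite("pics/s2.png",cv2.resize(a[170:270,150:280],None,fx=6,fy=6,interpolation=cv2.INTER_CUBIC))
E
```

```text
(0, 0, 0) [364.83272757 412.5332593 ]
(0, 0, 22) [365.27713436 445.08982507]
(11, 0, 22) [347.2684915  454.47351389]
(-11, 0, 22) [383.11193923 435.79671729]
[337.68164233 371.83113047]
```

View pics/s2.png

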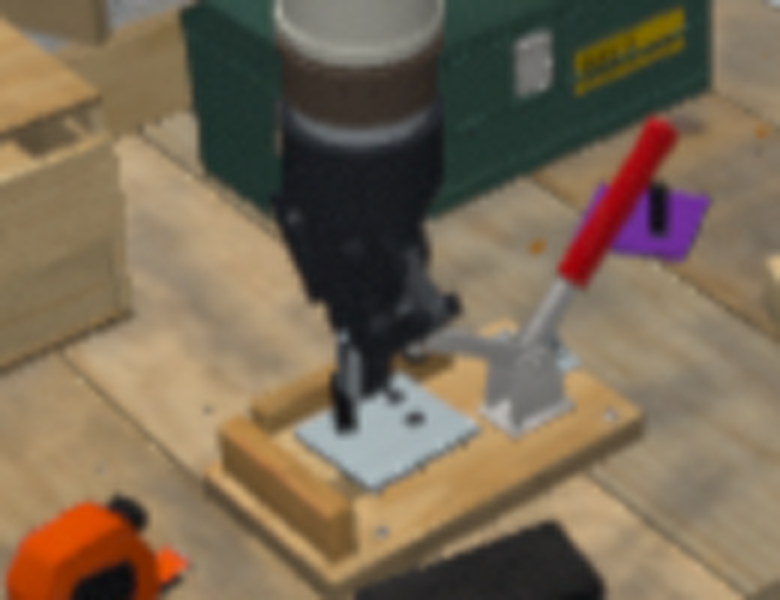

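The crop shows the knob at (345,410) and the visible fingertip end at (375,395), though the stated geometry puts the tip at (365,445). So the real tips are about 35 mm higher than the stated 22 mm ahead of the TCP. The wrist view agrees. I'll descend gradually and watch the force.

```bash
python3 -m inch '[0,0,-5,0,0,0,0, 0,0,-10,0,0,0,0, 0,0,-14,0,0,0,0, 0,0,-16,0,0,0,0]' && python3 -m inch '[0,0,-3,0,0,0,0, 0,0,-6,0,0,0,0, 0,0,-8,0,0,0,0, 0,0,-8,0,0,0,0]'
python3 - <<'E'
from h import *
a=bot.camera("scene");b=bot.camera("wrist")
s=cv2.resize(a[190:260,170:250],None,fx=5,fy=5,interpolation=cv2.INTER_CUBIC)
w=cv2.resize(b[150:290,180:380],None,fx=2,fy=2.5,interpolation=cv2.INTER_CUBIC)
cv2.imwrite("pics/c3.png",np.hstack([s,w]))
E
```

```text
clock: 4.63
eef_pos: [0.4484, 0.2001, 0.054]
tool_rot: [0.695, 0.716, 0.042, 0.042]
ft_force: [-0.2, 0.4, -0.3]
grip_width: -0.0002
grasp_force: 0.0
clock: 4.97
eef_pos: [0.4488, 0.2003, 0.0465]
tool_rot: [0.695, 0.716, 0.042, 0.042]
ft_force: [-0.0, -0.1, 0.6]
grip_width: -0.0002
grasp_force: 0.0
```

View pics/c3.png

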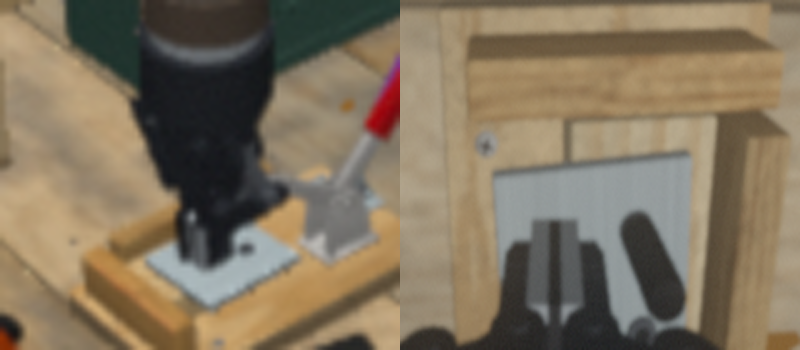

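The left half shows the fingertips now low beside the knob, just above the plate, with no force. The right half shows the knob base at (635,225), about 10 mm to the right of the fingers. Now I'll push +x gently.

```bash
python3 -m inch '[3,0,-2,0,0,0,0, 6,0,-2,0,0,0,0, 9,0,-2,0,0,0,0, 12,0,-2,0,0,0,0, 15,0,-2,0,0,0,0, 18,0,-2,0,0,0,0, 18,0,-2,0,0,0,0]' && python3 -m inch '[2,0,0,0,0,0,0, 4,0,0,0,0,0,0, 6,0,0,0,0,0,0, 6,0,0,0,0,0,0]' && python3 - <<'E'
from h import *
np.set_printoptions(precision=4,suppress=True)
W=wcam();b=bot.camera("wrist")
for k in bot.silhouettes("wrist","template_knob")[:3]:print(k["uv"],k["confidence"],k["mask"].sum())
for k in bot.spot_point("wrist","template_knob")[:3]:print(k["uv"],k["confidence"],watz(W,k["uv"],.08))
print(bot.get_obs()["eef_pos"])
E
```

```text
clock: 5.65
eef_pos: [0.4677, 0.2004, 0.0451]
tool_rot: [0.695, 0.716, 0.043, 0.042]
ft_force: [-0.8, -0.5, -0.3]
grip_width: 0.0
grasp_force: 0.4
clock: 5.98
eef_pos: [0.4737, 0.2004, 0.0451]
tool_rot: [0.695, 0.716, 0.043, 0.042]
ft_force: [-0.6, -0.5, -0.4]
grip_width: -0.0
grasp_force: 0.4
[254.8, 236.5] 0.77 4867
[295.4, 276.3] 0.66 [0.4905 0.1967 0.08  ]
[0.4736 0.2004 0.0451]
```

```bash
python3 -m inch '[1,0,0,0,0,0,0, 2,0,0,0,0,0,0, 2,0,0,0,0,0,0]' && python3 -m inch '[1,0,0,0,0,0,0, 1,0,0,0,0,0,0]' && python3 -m inch '[1,0,0,0,0,0,0, 1,0,0,0,0,0,0]'
```

```text
clock: 6.38
eef_pos: [0.4743, 0.2004, 0.0449]
tool_rot: [0.695, 0.716, 0.042, 0.042]
ft_force: [-3.9, 1.1, 3.2]
grip_width: 0.0002
grasp_force: 2.3
clock: 6.55
eef_pos: [0.4751, 0.2003, 0.045]
tool_rot: [0.695, 0.717, 0.042, 0.042]
ft_force: [-5.1, 0.1, 4.3]
grip_width: -0.0001
grasp_force: 2.8
clock: 6.72
eef_pos: [0.476, 0.2003, 0.045]
tool_rot: [0.695, 0.717, 0.042, 0.042]
ft_force: [-5.9, 0.2, 4.1]
grip_width: -0.0002
grasp_force: 3.1
```

```bash
python3 -m inch '[-4,0,0,0,0,0,0, -10,0,10,0,0,0,0, -14,0,40,0,0,0,0, -14,0,70,0,0,0,0, -14,0,70,0,0,0,0]' && python3 - <<'E'
from h import *
np.set_printoptions(precision=4,suppress=True)
o=bot.get_obs();C=R.from_quat(o["tool_rot"])
# target: tool x -> fixture -x (yaw pi+.028), tip leading +y by .1
z=np.array([0,0,-1.]);yw=np.pi+.028
x=np.array([np.cos(yw),np.sin(yw),0]);T0=R.from_matrix(np.c_[x,np.cross(z,x),z])
T=R.from_rotvec([.1,0,0])*T0
print((T*C.inv()).as_rotvec(),o["eef_pos"],o["joint_pos"],o["ft_force"])
W=wcam();bot.camera("wrist")
for k in bot.spot_point("wrist","template_knob")[:3]:print(k["uv"],k["confidence"],watz(W,k["uv"],.08))
E
```

```text
clock: 7.13
eef_pos: [0.4676, 0.2023, 0.1219]
tool_rot: [0.695, 0.716, 0.048, 0.045]
ft_force: [1.7, 0.2, 0.7]
grip_width: 0.0003
grasp_force: 0.0
[-0.0303  0.0198  1.5685] [0.4676 0.2023 0.1219] [ 0.4396  0.2284 -0.2773  0.9427 -0.0498  1.9775] [1.7463 0.1918 0.7229]
[277.2, 219.8] 0.98 [0.4899 0.1979 0.08  ]
```

```bash
python3 -m inch '[4,-4,5,0,0,0.12,0, 8,-8,10,0,0,0.24,0, 12,-12,10,-0.01,0,0.36,0, 16,-16,10,-0.01,0,0.48,0, 20,-20,10,-0.01,0,0.6,0, 24,-24,10,-0.01,0,0.72,0, 28,-28,10,-0.01,0.01,0.84,0, 28,-28,10,-0.02,0.01,0.96,0]' && python3 -m inch '[0,0,0,0,0,0.12,0, 0,0,0,0,0,0.24,0, 0,0,0,0,0,0.36,0, 0,0,0,0,0,0.48,0, 0,0,0,0,0.01,0.61,0, 0,0,0,-0.01,0.01,0.61,0]' && python3 - <<'E'
from h import *
np.set_printoptions(precision=4,suppress=True)
o=bot.get_obs();print(o["eef_pos"],R.from_quat(o["tool_rot"]).as_matrix(),o["joint_pos"])
W=wcam();bot.camera("wrist")
for k in bot.spot_point("wrist","template_knob")[:3]:print(k["uv"],k["confidence"],watz(W,k["uv"],.08))
E
```

```text
clock: 7.9
eef_pos: [0.4915, 0.1712, 0.124]
tool_rot: [0.284, 0.958, 0.046, 0.021]
ft_force: [0.3, -0.5, 1.3]
grip_width: 0.0002
grasp_force: 0.0
clock: 8.4
eef_pos: [0.4912, 0.1717, 0.1239]
tool_rot: [-0.015, 0.999, 0.044, 0.002]
ft_force: [0.8, -0.3, -1.1]
grip_width: -0.0001
grasp_force: 0.0
[0.4912 0.1717 0.1239] [[-0.9995 -0.0309  0.0023]
 [-0.0306  0.9956  0.0887]
 [-0.005   0.0886 -0.9961]] [ 0.2845  0.3174 -0.1425  1.0837  0.0846  0.2548]
[488.6, 268.2] 0.62 [0.5498 0.4004 0.08  ]
[282.7, 212.6] 0.61 [0.4909 0.1972 0.08  ]
```

```bash
python3 -m inch '[0,0,-25,0,0,0,0, 0,0,-50,0,0,0,0, 0,0,-65,0,0,0,0, 0,0,-72,0,0,0,0, 0,0,-76,0,0,0,0, 0,0,-76,0,0,0,0]' && python3 -m inch '[0,3,0,0,0,0,0, 0,6,0,0,0,0,0, 0,9,0,0,0,0,0, 0,12,0,0,0,0,0, 0,15,0,0,0,0,0, 0,15,0,0,0,0,0]' && python3 - <<'E'
from h import *
np.set_printoptions(precision=4,suppress=True)
W=wcam();bot.camera("wrist")
for k in bot.spot_point("wrist","template_knob")[:3]:print(k["uv"],k["confidence"],watz(W,k["uv"],.08))
E
```

```text
clock: 9.0
eef_pos: [0.4906, 0.1724, 0.0485]
tool_rot: [-0.014, 0.999, 0.045, 0.002]
ft_force: [0.4, -0.2, 0.6]
grip_width: -0.0002
grasp_force: 0.0
clock: 9.5
eef_pos: [0.4917, 0.1882, 0.0497]
tool_rot: [-0.015, 0.999, 0.045, 0.003]
ft_force: [0.2, -1.0, 1.5]
grip_width: -0.0001
grasp_force: 0.4
[291.3, 259.2] 0.58 [0.4878 0.2048 0.08  ]
```

```bash
python3 -m inch '[0,2,0,0,0,0,0, 0,3,0,0,0,0,0, 0,4,0,0,0,0,0, 0,4,0,0,0,0,0]' && python3 -m inch '[0,1,0,0,0,0,0, 0,1,0,0,0,0,0]' && python3 -m inch '[0,1,0,0,0,0,0, 0,1,0,0,0,0,0]'
```

```text
clock: 9.93
eef_pos: [0.4912, 0.1914, 0.0491]
tool_rot: [-0.015, 0.999, 0.045, 0.003]
ft_force: [0.8, -1.6, 1.5]
grip_width: 0.0001
grasp_force: 1.0
clock: 10.1
eef_pos: [0.4912, 0.1921, 0.0491]
tool_rot: [-0.015, 0.999, 0.045, 0.003]
ft_force: [-0.7, -3.2, 1.3]
grip_width: 0.0
grasp_force: 1.6
clock: 10.27
eef_pos: [0.4912, 0.1929, 0.0492]
tool_rot: [-0.015, 0.999, 0.045, 0.003]
ft_force: [0.6, -5.4, 3.5]
grip_width: -0.0001
grasp_force: 2.5
```

```bash
python3 -m inch '[0,1,0,0,0,0,0, 0,1,0,0,0,0,0]' && python3 -m inch '[0,-6,0,0,0,0,0, 0,-12,10,0,0,0,0, 0,-14,40,0,0,0,0, -15,-14,75,-0.09,0,0,0, -30,-10,110,-0.09,0,0,0, -45,-5,120,-0.09,0,0,0, -45,-5,120,-0.09,0,0,0,-45,-5,120,-0.09,0,0,0]' && python3 - <<'E'
from h import *
W=wcam();a=bot.camera("wrist");np.savez("w2.npz",a=a,W=W[0],K=W[1])
p=np.array([wproj(W,(x,y,.046)) for x in(.42,.53) for y in(.13,.245)]);lo=p.min(0).astype(int);hi=p.max(0).astype(int);lo=np.maximum(lo,0);hi=np.minimum(hi,[512,384])
c=a[lo[1]:hi[1],lo[0]:hi[0]];s=min(780/c.shape[1],590/c.shape[0],6);print(lo,hi,s,W[0][:3,3])
cv2.imwrite("pics/w4.png",cv2.resize(c,None,fx=s,fy=s,interpolation=cv2.INTER_CUBIC))
E
```

```text
clock: 10.43
eef_pos: [0.4912, 0.1938, 0.0493]
tool_rot: [-0.015, 0.999, 0.044, 0.003]
ft_force: [0.0, -6.4, 4.7]
grip_width: 0.0001
grasp_force: 2.8
clock: 11.1
eef_pos: [0.4463, 0.19, 0.1702]
tool_rot: [-0.016, 1.0, 0.001, 0.003]
ft_force: [-0.5, 0.1, -0.2]
grip_width: -0.0001
grasp_force: 0.0
[199 158] [308 252] 6 [0.36144486 0.18788496 0.32629826]
```

View pics/w4.png

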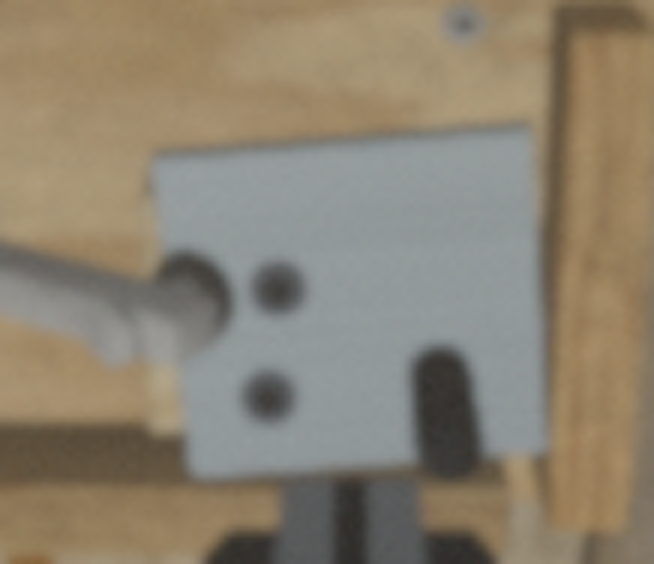

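The template's corners are now at FR (155,157), FL (530,125), BL (545,458) and BR (190,480). The end stop's inner edge is at x≈550–570, and the back stop is partly hidden by the fingers. The plate is close but needs numbers.

```bash
python3 - <<'E'
from h import *
np.set_printoptions(precision=4,suppress=True)
d=np.load("w2.npz");W=(d["W"],d["K"])
P={}
th=.028;O=np.array([.4743,.1527]);Rf=np.array([[np.cos(th),np.sin(th)],[-np.sin(th),np.cos(th)]])
for n,c,r,z in [("FR",155,157,.046),("FL",530,125,.046),("BL",545,458,.046),("BR",190,480,.046),("endA",575,40,.048),("endB",553,500,.048),("backA",20,487,.048),("backB",180,482,.048),("knob",450,455,.08),("kbase",440,370,.046)]:
    P[n]=watz(W,(199+c/6,158+r/6),z);print(n,P[n],"fixt",Rf@(P[n][:2]-O)*1e3)
a=lambda p,q:np.degrees(np.arctan2(*(P[q]-P[p])[[1,0]]))
print("tmpl yaw",a("FR","BR"),a("FL","BL"),a("FR","FL")-90,a("BR","BL")-90,"end",a("endA","endB"),"centre fixt",Rf@(sum(P[k] for k in("FR","FL","BL","BR"))[:2]/4-O)*1e3)
for p in [(33+7,77,48),(-40,77,48),(40,70,48),(40,-50,48)]:
    w=Rf.T@np.array(p[:2])/1e3+O;print(p,(wproj(W,(*w,p[2]/1e3))-[199,158])*6)
E
```

```text
FR [0.4475 0.156  0.046 ] fixt [-26.6558   4.0516]
FL [0.4395 0.2235 0.046 ] fixt [-32.8376  71.7921]
BL [0.5062 0.231  0.046 ] fixt [34.0873 77.4038]
BR [0.5131 0.1622 0.046 ] fixt [39.0178  8.4536]
endA [0.4232 0.2301 0.048 ] fixt [-48.8982  78.8324]
endB [0.5142 0.2329 0.048 ] fixt [42.1533 79.0762]
backA [0.5145 0.1295 0.048 ] fixt [ 39.5321 -24.2965]
backB [0.5125 0.1605 0.048 ] fixt [38.3797  6.7195]
knob [0.4886 0.2096 0.08  ] fixt [15.8528 56.4665]
kbase [0.4882 0.2097 0.046 ] fixt [15.4687 56.6389]
tmpl yaw 5.438950542729889 6.397322434903135 6.818462833726585 5.69443002710841 end 1.757652039290116 centre fixt [ 3.4029 40.4253]
(40, 77, 48) [542.7969 490.1273]
(-40, 77, 48) [562.1877  89.2104]
(40, 70, 48) [506.7048 490.0598]
(40, -50, 48) [-112.5835  488.9008]
```

Turned by about +4°, the plate touches each stop only at a corner. A diagonal push on the knob passes through the plate's centre and turns it flush on both stops, so I'll do that with the tool turned 45°.

```bash
python3 -m inch '[5,1,0,0,0,0.12,0, 10,2,-5,0,0,0.24,0, 15,3,-10,0,0,0.36,0, 20,4,-15,0.01,-0.01,0.48,0, 24,4,-20,0.01,-0.02,0.6,0, 27,4,-25,0.02,-0.04,0.72,0, 27,4,-30,0.02,-0.047,0.785,0, 27,4,-50,0.02,-0.047,0.785,0]' && python3 -m inch '[0,0,-15,0,0,0,0, 0,0,-30,0,0,0,0, 0,0,-45,0,0,0,0, 0,0,-45,0,0,0,0]' && python3 -m inch '[0,0,-10,0,0,0,0, 0,0,-20,0,0,0,0, 0,0,-27,0,0,0,0, 0,0,-27,0,0,0,0]'
```

```text
clock: 11.82
eef_pos: [0.4748, 0.1931, 0.1192]
tool_rot: [-0.397, 0.918, 0.01, 0.026]
ft_force: [-0.9, -0.4, -1.1]
grip_width: 0.0
grasp_force: 0.0
clock: 12.15
eef_pos: [0.47, 0.1915, 0.0692]
tool_rot: [-0.396, 0.918, 0.011, 0.02]
ft_force: [-0.4, 0.0, 0.1]
grip_width: -0.0001
grasp_force: 0.0
clock: 12.48
eef_pos: [0.472, 0.1929, 0.0453]
tool_rot: [-0.396, 0.918, 0.01, 0.023]
ft_force: [0.5, -0.3, -0.3]
grip_width: -0.0002
grasp_force: 0.0
```

```bash
python3 -m inch '[1,1,1,0,0,0,0, 3,3,1,0,0,0,0, 5,4,1,0,0,0,0, 6,5,1,0,0,0,0, 6,5,1,0,0,0,0]' && python3 -m inch '[1,1,0,0,0,0,0, 2,1,0,0,0,0,0, 2,1,0,0,0,0,0]' && python3 -m inch '[1,1,0,0,0,0,0, 2,1,0,0,0,0,0, 2,1,0,0,0,0,0]'
```

```text
clock: 12.9
eef_pos: [0.4789, 0.198, 0.0484]
tool_rot: [-0.396, 0.918, 0.01, 0.024]
ft_force: [-2.7, -3.2, 2.7]
grip_width: 0.0001
grasp_force: 1.9
clock: 13.15
eef_pos: [0.4795, 0.1982, 0.048]
tool_rot: [-0.396, 0.918, 0.01, 0.023]
ft_force: [-5.5, -5.0, 5.0]
grip_width: -0.0003
grasp_force: 3.6
clock: 13.4
eef_pos: [0.4807, 0.1985, 0.0479]
tool_rot: [-0.396, 0.918, 0.009, 0.022]
ft_force: [-7.8, -6.2, 8.0]
grip_width: -0.0001
grasp_force: 5.1
```

```bash
python3 -m inch '[-4,-3,0,0,0,0,0, -8,-6,10,0,0,0,0, -10,-8,45,0,0,-0.1,0, -20,-8,80,0,0,-0.22,0, -30,-8,110,0,0,-0.34,0, -40,-8,120,0,0,-0.46,0, -50,-8,120,0,0,-0.58,0, -50,-8,120,0,0,-0.7,0]' && python3 -m inch '[0,0,0,-0.02,0.04,-0.085,0, 0,0,0,-0.02,0.04,-0.085,0,0,0,0,-0.02,0.04,-0.085,0]' && cat > meas.py <<'E'
from h import *
np.set_printoptions(precision=2,suppress=True)
W=wcam();a=bot.camera("wrist");np.savez("w3.npz",a=a,W=W[0],K=W[1])
th=.028;O=np.array([.4743,.1527]);Rf=np.array([[np.cos(th),np.sin(th)],[-np.sin(th),np.cos(th)]])
fx=lambda uv,z:Rf@(watz(W,uv,z)[:2]-O)*1e3
b=a.astype(int);m=((b[...,0]-b[...,2]>5)&(b.sum(2)>250)).astype(np.uint8)
n,l,s,c=cv2.connectedComponentsWithStats(m)
ctr=[wproj(W,(.47+.012,.195,.046))]
best=min(range(1,n),key=lambda i:np.linalg.norm(c[i]-ctr[0]) if s[i,4]>500 else 1e9)
m=(l==best).astype(np.uint8);ct=max(cv2.findContours(m,0,1)[0],key=cv2.contourArea)
h=cv2.convexHull(ct);q=cv2.minAreaRect(h);print("area",s[best,4])
P=np.array([fx(p[0]+0.0,.046) for p in h])
r=cv2.minAreaRect(P.astype(np.float32));print("rect fixt centre,size,ang",r)
print(cv2.approxPolyDP(P.astype(np.float32),4,True)[:,0])
E
python3 meas.py
```

```text
clock: 14.07
eef_pos: [0.433, 0.1932, 0.1708]
tool_rot: [-0.055, 0.998, 0.002, 0.029]
ft_force: [0.0, -0.9, -0.6]
grip_width: 0.0
grasp_force: 0.0
clock: 14.32
eef_pos: [0.4342, 0.1931, 0.1688]
tool_rot: [-0.017, 1.0, -0.008, 0.008]
ft_force: [-1.1, -0.3, 0.1]
grip_width: -0.0002
grasp_force: 0.0
area 2394
rect fixt centre,size,ang ((3.7642974853515625, 41.11244583129883), (62.64454650878906, 66.59563446044922), 2.442267894744873)
[[-27.15  72.03]
 [ 32.37  75.66]
 [ 35.96  11.13]
 [-25.29   7.27]]
```

The plate still needs about 2.4° and 3 mm. Pushing high on the knob loads the plate vertically, so I'll push the plate's overhanging front edge near its left side with the fingertips. That gives a flat push with no tipping moment.

```bash
python3 -m inch '[-5,6,-30,0,0,0,0, -10,12,-60,0,0,0,0, -10,12,-90,0,0,0,0, -10,12,-115,0,0,0,0, -10,12,-125,0,0,0,0, -10,12,-125,0,0,0,0]' && python3 -m inch '[0,0,-6,0,0,0,0, 0,0,-10,0,0,0,0, 0,0,-14,0,0,0,0, 0,0,-14,0,0,0,0]'
```

```text
clock: 14.87
eef_pos: [0.4206, 0.2031, 0.0404]
tool_rot: [-0.016, 1.0, -0.01, 0.004]
ft_force: [-0.7, 0.0, -0.2]
grip_width: -0.0
grasp_force: 0.0
clock: 15.2
eef_pos: [0.4234, 0.2045, 0.0292]
tool_rot: [-0.015, 1.0, -0.009, 0.007]
ft_force: [-0.1, -0.2, 0.9]
grip_width: 0.0006
grasp_force: 0.0
```

```bash
python3 - <<'E'
from h import *
a=bot.camera("scene");b=bot.camera("wrist")
s=cv2.resize(a[190:260,170:250],None,fx=5,fy=5,interpolation=cv2.INTER_CUBIC)
w=cv2.resize(b[150:290,160:360],None,fx=2,fy=2.5,interpolation=cv2.INTER_CUBIC)
cv2.imwrite("pics/c5.png",np.hstack([s,w]))
E
```

```text
(no output)
```

View pics/c5.png

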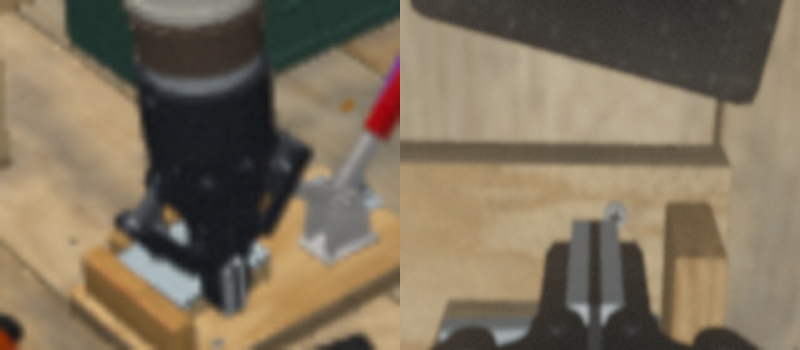

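The fingertips are in front of the plate's front edge, low enough to meet it at (230,285) in the left half, clear of the sanding block and the end stop. Pushing +x.

```bash
python3 -m inch '[3,0,0,0,0,0,0, 6,0,0,0,0,0,0, 8,0,0,0,0,0,0, 8,0,0,0,0,0,0]' && python3 -m inch '[1,0,0,0,0,0,0, 2,0,0,0,0,0,0, 2,0,0,0,0,0,0]' && python3 -m inch '[1,0,0,0,0,0,0, 2,0,0,0,0,0,0, 2,0,0,0,0,0,0]'
```

```text
clock: 15.63
eef_pos: [0.4321, 0.2046, 0.0294]
tool_rot: [-0.015, 1.0, -0.009, 0.007]
ft_force: [-0.1, 0.1, 0.1]
grip_width: 0.0
grasp_force: 0.0
clock: 15.88
eef_pos: [0.4333, 0.2044, 0.0291]
tool_rot: [-0.015, 1.0, -0.009, 0.006]
ft_force: [-0.2, 0.3, -0.3]
grip_width: -0.0003
grasp_force: 0.0
clock: 16.13
eef_pos: [0.4344, 0.2044, 0.0289]
tool_rot: [-0.015, 1.0, -0.009, 0.006]
ft_force: [-3.1, 0.3, 0.7]
grip_width: -0.0002
grasp_force: 1.2
```

```bash
python3 -m inch '[1,0,0,0,0,0,0, 2,0,0,0,0,0,0, 2,0,0,0,0,0,0]' && python3 -m inch '[1,0,0,0,0,0,0, 1,0,0,0,0,0,0]'&& python3 -m inch '[1,0,0,0,0,0,0, 1,0,0,0,0,0,0]'
```

```text
clock: 16.38
eef_pos: [0.4355, 0.2047, 0.0288]
tool_rot: [-0.016, 1.0, -0.008, 0.005]
ft_force: [-5.3, 1.5, 3.4]
grip_width: -0.0003
grasp_force: 2.9
clock: 16.55
eef_pos: [0.4359, 0.2049, 0.0288]
tool_rot: [-0.016, 1.0, -0.008, 0.004]
ft_force: [-6.5, 2.8, 3.6]
grip_width: -0.0001
grasp_force: 3.6
clock: 16.72
eef_pos: [0.4363, 0.205, 0.0287]
tool_rot: [-0.016, 1.0, -0.008, 0.004]
ft_force: [-8.6, 3.1, 4.2]
grip_width: 0.0003
grasp_force: 4.5
```

```bash
python3 -m inch '[1,0,0,0,0,0,0, 2,0,0,0,0,0,0, 3,0,0,0,0,0,0, 3,0,0,0,0,0,0]' && python3 -m inch '[-6,0,0,0,0,0,0, -14,0,0,0,0,0,0, -14,0,30,0,0,0,0, -14,-6,65,0,0,0,0, -10,-12,105,0,0,0,0, -4,-12,138,0,0,0,0, -4,-12,138,0,0,0,0, -4,-12,138,0,0,0,0]' && python3 meas.py
```

```text
clock: 17.05
eef_pos: [0.4366, 0.2051, 0.0285]
tool_rot: [-0.016, 1.0, -0.008, 0.001]
ft_force: [-12.9, 4.0, 9.0]
grip_width: 0.0001
grasp_force: 8.4
clock: 17.72
eef_pos: [0.4407, 0.193, 0.1697]
tool_rot: [-0.015, 1.0, -0.008, 0.01]
ft_force: [0.2, -0.0, -0.9]
grip_width: -0.0003
grasp_force: 0.0
area 2489
rect fixt centre,size,ang ((4.87999153137207, 41.08119201660156), (66.79635620117188, 62.22849655151367), 89.29806518554688)
[[-25.03   8.25]
 [-25.47  72.72]
 [ 34.93  72.79]
 [ 35.6    8.42]]
```

Now the yaw is flush to within about 0.5° and the plate is against the back stop. It still needs 2–3 mm towards the end stop. From this flush state I'll repeat the diagonal knob push.

```bash
python3 -m inch '[6,0,0,0,0,0.12,0, 12,0,-5,0,0,0.24,0, 18,0,-10,0,0,0.36,0, 24,0,-15,0.02,-0.01,0.48,0, 30,0,-20,0.03,-0.02,0.6,0, 37,0,-25,0.03,-0.04,0.72,0, 37,0,-40,0.03,-0.047,0.785,0, 37,0,-60,0.03,-0.047,0.785,0]' && python3 -m inch '[0,0,-15,0,0,0,0, 0,0,-30,0,0,0,0, 0,0,-45,0,0,0,0, 0,0,-53,0,0,0,0, 0,0,-58,0,0,0,0, 0,0,-58,0,0,0,0]' && python3 -m inch '[1,1,0,0,0,0,0, 2,2,0,0,0,0,0, 3,4,0,0,0,0,0, 4,6,0,0,0,0,0, 4,6,0,0,0,0,0]'
```

```text
clock: 18.43
eef_pos: [0.4751, 0.192, 0.1059]
tool_rot: [-0.397, 0.917, 0.008, 0.033]
ft_force: [0.6, 0.3, 0.0]
grip_width: 0.0003
grasp_force: 0.0
clock: 18.93
eef_pos: [0.4736, 0.1918, 0.0471]
tool_rot: [-0.396, 0.918, 0.008, 0.03]
ft_force: [-0.2, -0.3, -0.1]
grip_width: -0.0001
grasp_force: 0.0
clock: 19.35
eef_pos: [0.4799, 0.1989, 0.0498]
tool_rot: [-0.396, 0.917, 0.008, 0.033]
ft_force: [0.8, 0.5, 0.6]
grip_width: -0.0001
grasp_force: 0.0
```

```bash
python3 -m inch '[0.5,1,0,0,0,0,0, 1,2,0,0,0,0,0, 1,2,0,0,0,0,0]' && python3 -m inch '[0.5,1,0,0,0,0,0, 1,2,0,0,0,0,0, 1,2,0,0,0,0,0]'&& python3 -m inch '[0.5,1,0,0,0,0,0, 1,2,0,0,0,0,0, 1,2,0,0,0,0,0]'
```

```text
clock: 19.6
eef_pos: [0.4798, 0.1998, 0.0491]
tool_rot: [-0.396, 0.918, 0.008, 0.032]
ft_force: [-1.5, -2.1, 2.0]
grip_width: 0.0001
grasp_force: 1.4
clock: 19.85
eef_pos: [0.4796, 0.2008, 0.0488]
tool_rot: [-0.396, 0.918, 0.008, 0.03]
ft_force: [-4.6, -4.5, 3.9]
grip_width: 0.0001
grasp_force: 3.5
clock: 20.1
eef_pos: [0.4799, 0.2017, 0.0487]
tool_rot: [-0.396, 0.918, 0.007, 0.03]
ft_force: [-5.8, -8.3, 8.2]
grip_width: 0.0002
grasp_force: 5.3
```

```bash
python3 -m inch '[-4,-4,0,0,0,0,0, -8,-8,10,0,0,0,0, -12,-10,45,0,0,-0.1,0, -20,-10,80,0,0,-0.22,0, -28,-10,110,0,0,-0.34,0, -36,-10,120,0,0,-0.46,0, -42,-10,120,0,0,-0.58,0, -42,-10,120,0,0,-0.7,0]' && python3 -m inch '[0,0,0,-0.02,0.04,-0.085,0, 0,0,0,-0.02,0.04,-0.085,0,0,0,0,-0.02,0.04,-0.085,0]' && python3 meas.py && python3 - <<'E'
from h import *
d=np.load("w3.npz");W=(d["W"],d["K"]);a=d["a"].astype(float)
th=.028;O=np.array([.4743,.1527]);Rt=np.array([[np.cos(th),-np.sin(th)],[np.sin(th),np.cos(th)]])
# rectified fixture view, 4 px/mm, plane z=.047 ; profiles across the end stop and back stop
def prof(pts):
    o=[]
    for p in pts:
        w=Rt@np.array(p)/1e3+O;u=wproj(W,(*w,.047));o.append(cv2.getRectSubPix(a[...,0].astype(np.float32)-a[...,2].astype(np.float32),(1,1),(float(u[0]),float(u[1])))[0,0])
    return np.array(o).astype(int)
for x in(-20,-5,30):print("end x",x,"y70..84",prof([(x,y) for y in range(70,85)]))
for y in(10,20,35,45):print("back y",y,"x33..46",prof([(x,y) for x in range(33,47)]))
E
```

```text
clock: 20.77
eef_pos: [0.4402, 0.1953, 0.1716]
tool_rot: [-0.055, 0.998, -0.002, 0.035]
ft_force: [-0.5, 0.6, -0.5]
grip_width: 0.0
grasp_force: 0.0
clock: 21.02
eef_pos: [0.4409, 0.1952, 0.1696]
tool_rot: [-0.017, 1.0, -0.013, 0.014]
ft_force: [0.4, -1.0, 0.4]
grip_width: 0.0
grasp_force: 0.0
area 2550
rect fixt centre,size,ang ((5.42186164855957, 42.2418212890625), (66.79888916015625, 63.09955978393555), 89.24993896484375)
[[-24.85   9.24]
 [-23.46  74.82]
 [ 35.97  74.03]
 [ 35.91   9.59]]
end x -20 y70..84 [  6   6   6   6   6   6   3  -7 -30 -50 -57 -59 -59 -58 -58]
end x -5 y70..84 [  7   7   7   7   6   5   1 -14 -37 -55 -60 -61 -61 -60 -59]
end x 30 y70..84 [  7   7   7   7   7   4  -2 -23 -45 -58 -63 -65 -66 -66 -64]
back y 10 x33..46 [  8   8   6   1  -7 -20 -34 -43 -48 -50 -52 -53 -53 -54]
back y 20 x33..46 [  8   7   6   2  -5 -17 -31 -41 -47 -50 -50 -50 -48 -43]
back y 35 x33..46 [8 7 6 4 3 3 3 2 2 2 2 2 3 2]
back y 45 x33..46 [8 7 6 4 3 1 0 1 1 0 0 1 0 0]
```

```bash
python3 - <<'E'
from h import *
d=np.load("w3.npz");W=(d["W"],d["K"]);a=d["a"]
th=.028;O=np.array([.4743,.1527]);Rt=np.array([[np.cos(th),-np.sin(th)],[np.sin(th),np.cos(th)]])
# rectified at z=.046: right=+y, down=+x, 7 px/mm, x -32..52, y -5..95
src=[];dst=[]
for x,y in[(-32,-5),(-32,95),(52,-5),(52,95)]:
    w=Rt@np.array([x,y])/1e3+O;src.append(wproj(W,(*w,.046)));dst.append([(y+5)*8,(x+32)*7])
H=cv2.getPerspectiveTransform(np.float32(src),np.float32(dst))
c=cv2.warpPerspective(a,H,(800,588),flags=cv2.INTER_CUBIC)
c=cv2.convertScaleAbs(c,alpha=1.5,beta=0);cv2.imwrite("pics/r.png",c)
E
```

```text
(no output)
```

View pics/r.png

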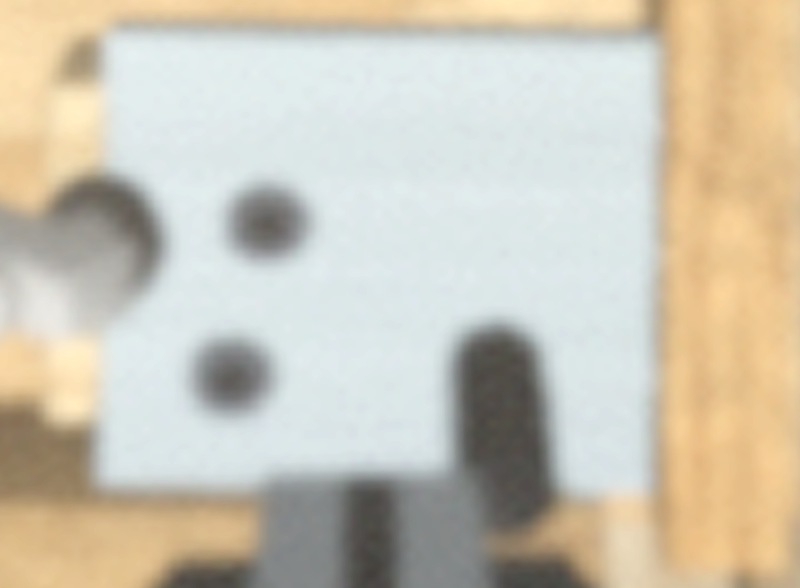

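The rectified view shows the plate's right-hand edge (650–660, 40–495) flat against the end stop. Its bottom edge (y≈490) is in line with the back stop's inner edge, and no wood shows between them, so it's seated. Next is the lever: I'll go to its right side with the tool turned so the fingers' flat edge faces +y.

```bash
python3 -m inch '[0,-10,40,0,0,0.12,0, 5,-45,70,0,0,0.24,0, 10,-80,90,0,0,0.36,0, 15,-115,90,0,0,0.48,0, 20,-150,90,0,0,0.6,0, 20,-185,90,0,0,0.72,0, 20,-220,90,0,0,0.84,0, 20,-250,90,0,0,0.96,0]' && python3 -m inch '[0,-10,0,0,0,0.12,0, 0,-20,0,0,0,0.24,0, 0,-20,0,0,0,0.36,0, 0,-20,0,0,0,0.48,0, 0,-20,0,0,0,0.61,0, 0,-20,0,0,0,0.61,0]' && python3 - <<'E'
from h import *
np.set_printoptions(precision=4,suppress=True)
o=bot.get_obs();print(o["eef_pos"],o["joint_pos"])
W=wcam();bot.camera("wrist");bot.camera("top");bot.camera("scene")
for k in bot.spot_point("wrist","lever_tip")[:2]:print("w",k["uv"],k["confidence"],watz(W,k["uv"],.15))
for k in bot.spot_point("top","lever_tip")[:2]:print("t",k["uv"],k["confidence"],atz("top",k["uv"],.15))
for k in bot.silhouettes("top","lever_tip")[:2]:
    ys,xs=np.nonzero(k["mask"]);print(k["confidence"],xs.min(),xs.max(),ys[xs>xs.max()-3].mean())
for k in bot.spot_point("scene","lever_tip")[:2]:print("s",k["uv"],k["confidence"])
print(proj("scene",(.46,-.01,.15)))
E
```

```text
clock: 21.73
eef_pos: [0.46, -0.0515, 0.2593]
tool_rot: [-0.439, 0.898, -0.007, 0.018]
ft_force: [0.9, -0.1, -1.3]
grip_width: -0.0002
grasp_force: 0.0
clock: 22.23
eef_pos: [0.4602, -0.0702, 0.259]
tool_rot: [-0.687, 0.726, -0.001, 0.019]
ft_force: [0.0, -0.4, -0.5]
grip_width: -0.0002
grasp_force: 0.0
[ 0.4602 -0.0702  0.259 ] [-0.1705  0.1361 -0.0137  1.3965  0.028  -1.686 ]
w [259.4, 240.7] 0.56 [ 0.4642 -0.0062  0.15  ]
t [259.0, 188.5] 0.78 [ 0.464  -0.0179  0.15  ]
0.65 201 255 189.0
s [261.6, 193.8] 0.62
[262.4956 190.6092]
```

```bash
python3 -m inch '[3,2,-35,0,0,0,0, 3,5,-70,0,0,0,0, 3,8,-105,0,0,0,0, 3,10,-135,0,0,0,0, 3,10,-145,0,0,0,0, 3,10,-145,0,0,0,0]' && python3 -m inch '[0,8,0,0,0,0,0, 0,16,0,0,0,0,0, 0,24,0,0,0,0,0, 0,30,0,0,0,0,0, 0,30,0,0,0,0,0]'
```

```text
clock: 23.08
eef_pos: [0.4605, -0.0592, 0.1108]
tool_rot: [-0.686, 0.727, 0.002, 0.016]
ft_force: [-0.4, 0.4, -0.5]
grip_width: 0.0003
grasp_force: 0.0
clock: 23.5
eef_pos: [0.4642, -0.0285, 0.1152]
tool_rot: [-0.687, 0.726, -0.002, 0.019]
ft_force: [0.0, -0.3, 0.5]
grip_width: 0.0003
grasp_force: 0.0
```

```bash
python3 -m inch '[0,7,3,0,0,0,0, 0,14,8,0,0,0,0, 0,21,12,0,0,0,0, 0,28,17,0,0,0,0]' && python3 -m inch '[0,7,4,0,0,0,0, 0,14,7,0,0,0,0, 0,21,10,0,0,0,0, 0,24,11,0,0,0,0]'
```

```text
clock: 23.83
eef_pos: [0.4633, -0.0052, 0.1327]
tool_rot: [-0.685, 0.728, -0.005, 0.015]
ft_force: [-2.8, -11.3, 7.3]
grip_width: -0.0
grasp_force: 5.1
clock: 24.17
eef_pos: [0.4638, 0.0235, 0.1429]
tool_rot: [-0.687, 0.727, -0.001, 0.019]
ft_force: [0.3, 0.2, 0.4]
grip_width: -0.0002
grasp_force: 0.0
```

```bash
python3 - <<'E'
from h import *
bot.camera("scene");bot.camera("top")
for c in("scene","top"):
    for k in bot.spot_point(c,"lever_tip")[:2]:print(c,k["uv"],k["confidence"])
    print(" locked",proj(c,(.463,.063,.192)),"open",proj(c,(.463,-.01,.15)),"dead",proj(c,(.463,.0235,.177)))
E
python3 -m inch '[0,7,2,0,0,0,0, 0,14,4,0,0,0,0, 0,20,5,0,0,0,0, 0,20,5,0,0,0,0]'
```

```text
scene [247.1, 185.8] 0.85
 locked [243.08670633 186.54704233] open [261.88531912 190.24655849] dead [253.40316437 186.43650532]
 locked [231.66421041 186.79068961] open [256.4194217  188.82368022] dead [245.19979364 187.55777664]
clock: 24.7
eef_pos: [0.4632, 0.0398, 0.1469]
tool_rot: [-0.686, 0.727, -0.004, 0.015]
ft_force: [1.4, -9.5, -0.7]
grip_width: 0.0001
grasp_force: 4.9
```

Lever is past the dead point, bearing firmly on the template. Back off and check.

```bash
python3 -m inch '[0,-10,0,0,0,0,0, 0,-30,0,0,0,0,0, 0,-60,20,0,0,0,0, -20,-90,60,0,0,0,0, -60,-120,90,0,0,0,0, -90,-150,90,0,0,0,0, -90,-150,90,0,0,0,0, -90,-150,90,0,0,0,0]' && python3 - <<'E'
from h import *
np.set_printoptions(precision=4,suppress=True)
u={}
for c in("scene","top"):
    bot.camera(c)
    for k in bot.spot_point(c,"lever_tip")[:1]:u[c]=k["uv"];print(c,k["uv"],k["confidence"])
    for n in("template_knob","clamp_pad"):
        for k in bot.spot_point(c,n)[:3]:print(n,c,k["uv"],k["confidence"],atz(c,k["uv"],.08 if n=="template_knob" else .046))
print("lever tip",tri(u["top"],u["scene"]))
print([(c,proj(c,(.4938,.2103,.08)),proj(c,(.4594,.1727,.046))) for c in("scene","top")])
E
```

```text
clock: 25.37
eef_pos: [0.3714, -0.11, 0.2391]
tool_rot: [-0.685, 0.729, -0.003, 0.019]
ft_force: [-0.1, 0.4, 0.0]
grip_width: -0.0002
grasp_force: 0.0
scene [245.0, 185.3] 0.78
template_knob scene [197.3, 230.5] 0.61 [0.5019 0.2139 0.08  ]
template_knob scene [117.8, 257.5] 0.56 [0.5411 0.4497 0.08  ]
template_knob scene [259.1, 203.4] 0.52 [ 0.4948 -0.0229  0.08  ]
clamp_pad scene [217.5, 242.7] 0.63 [0.4499 0.1789 0.046 ]
top [234.9, 188.1] 0.72
template_knob top [274.9, 162.9] 0.84 [ 0.559 -0.07   0.08 ]
template_knob top [125.4, 158.8] 0.66 [0.5706 0.4254 0.08  ]
template_knob top [188.5, 182.0] 0.59 [0.4939 0.2133 0.08  ]
clamp_pad top [199.4, 194.1] 0.46 [0.4582 0.182  0.046 ]
lever tip (array([0.4603, 0.0549, 0.1941]), np.float64(0.004379714345236121))
[('scene', array([199.7716, 231.2302]), array([217.3932, 240.4284])), ('top', array([189.4161, 182.0254]), array([202.1754, 193.7457]))]
```

```bash
python3 -c "
from workcell import bot
print(bot.job_done())"
```

```text
the job is handed in; nothing more can be done
None
```

I pushed the template against both stops, and the camera showed no gap at either. I then pushed the lever past its dead point, and it stayed locked with the pad on the template after I backed off. I handed the job in at about 25 s, without a fresh close-up of the template's edges after clamping.

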